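# Uncap the press-and-turn solvent bottle

### The arm

A 6-joint arm with a two-finger parallel gripper is mounted at the origin on a cart in front of the work surface, level with it; the furniture and walls round the work are solid. World frame = base frame: x ahead of the robot, y to its left, z up, the work surface at z = 0. Lengths are in m, angles in rad, forces in N, time in s.
With the tool pointing down it reaches from about 0.325 to 0.775 m from the base axis. Payload 9.3 kg.
Tool frame: the origin (TCP) lies on the centre line of the jaws, within the pads' length; the fingertips stand robot.tip_reach ahead of it and the grasp point (between the pads) lies 5 mm behind it (robot.tip_reach is the distance from the TCP to the fingertips, in m); z points along the fingers, y is the direction in which the jaws open and shut (so a half turn about z gives the same grasp; the last joint's range is limited). The gripper opens to 85 mm and grips with 20 to 120 N. Pads are 22 mm wide; open, the fingers measure 114 mm over their backs; the gripper's body (76 mm by 85 mm) begins 54 mm behind the grasp point. The pads swing forward as they close: fully open they stand 13 mm farther back than shut.
Start: joints at [-0.153, 0.259, 0.021, 1.334, 0, 1.418], TCP at [0.55, -0, 0.245] pointing down, gripper open.
Joint ranges: [-3.04, 3.04], [-0.91, 1.82], [-1.04, 1.36], [-1.92, 1.95], [-1.52, 1.45], [-3.14, 3.14]. Speed limits (rad/s): [2.22, 2.22, 2.79, 3.14, 3.14, 3.14].

### API

Orientations are given as a unit quaternion [w, x, y, z].
In Python, from rig import robot, planner, readout, optics gives the robot as it stands. The module is installed in compiled form; this text tells all that it offers. Calls block until the motion is done:
- robot.move_to(position, orientation): joint-space move of the TCP to a pose.
- robot.servo_line(position, ori=None, max_speed=0.15, f_stop=None): straight line of the TCP; ori=None keeps the orientation; max_speed is the mean speed in m/s. With f_stop (N) it stops when the force on the tool has changed by that much, and returns True; else False.
- robot.movej(angles): joint-space move.
- robot.set_gripper(opening): finger opening in m; the grip force is fixed at half the most; returns when the fingers have stopped.
- robot.wait(seconds).
- planner.inverse_kinematics(position, orientation): joint angles nearest the present ones, or None.
- readout.sense(): the state.
- optics.read_camera(name): name is "scene" or "side" or "wrist"; returns a dict with "pixels" (480x640x3 uint8, red, green, blue), "fx", "fy", "cx", "cy" (pixels), "cam_to_world" (4x4, takes a point from camera to world coordinates). Camera axes: x right, y up, looking along -z (the intrinsics and any distortion apply to the point x, -y, -z); pixel columns grow to the right and rows downward; lengths in m; the calibration is good to about 2 mm. A picture is of the moment at which its call begins. There is no depth.
A pose or a line that the arm cannot do raises robot.PlanningError and nothing moves.
- robot.close_job(): hands the job in, once; it reports no verdict.
The state is a dict: "t": time; "joint_positions": joint angles; "qvel": joint speeds; "effort": joint torques, N m; "ee_pos": TCP position; "tool_rot": TCP orientation; "contact_force": force on the tool from outside, world axes, zero at the start; "torque": the same for the moment, N m; "grip_width": finger opening in m.
Only numpy, scipy, OpenCV 4.12 (cv2) and the standard library are available. Lean on these libraries where they do the work, as an engineer would, in place of code of your own. Each camera call takes 0.05 s, during which the arm holds its last target.

### The job

Take the red child-resistant cap off the aluminium bottle: press it down until its inner teeth bite and keep it pressed, firmly but not hard (about 15 N), while turning it anticlockwise (seen from above) about a quarter turn, letting it rise on its thread as it turns, then lift it off. Set it down, not dropped, the right way up and wholly on the white-faced board, let go, and leave the other things where they are.

Things in the scene. Friction and masses are not known exactly. Their poses are not given: they have to be found in the camera images.
- cap_grip (a point): On the axis of the cap's red outer shell, at the height to grip (z up). The shell is a ribbed upright cylinder, 48 mm in diameter, 32 mm high; this point is 15 mm below its flat top, 17 mm above its lower edge and, unpressed, 34 mm above the cap's foot. The shell spins with next to no drag when not pressed, so its own angle means nothing.
- cap_foot (a point): Centre of the underside of the white inner cap (41 mm wide, its rim shows below the shell), z up. From closed it must turn 1.05 rad anticlockwise and is then free to lift; a stop blocks it at 1.65 rad. It starts 0 to 0.12 rad open. Its thread raises it some millimetres on the way. It stays where left, so it may be turned in several goes.
- bottle: Aluminium bottle, 68 mm in diameter, clamped in a steel stand whose 110 x 110 mm foot is fixed to the table (it cannot move). Origin at the centre of the foot's underside, z up. Shoulder from 82 to 100 mm up, neck 36 mm wide over its thread, mouth 134 mm up. More than 45 N between cap and bottle (pressing, pulling, or turning against the stop) ruins the thread.
- bottle_mouth (a point): Centre of the bottle's mouth, 134 mm above the table. The closed cap reaches from 15 mm below to 34 mm above it.
- board_top (a point): Centre of the white upper face of the loose chipboard board, 85 mm along its x, 150 mm along its y, 16 mm thick, lying flat on the table; z up. The cap goes here. Between bottle and board stands a fixed toggle clamp with an upright red handle, 150 mm high: carry the cap over it.
- cap: Whole cap, 85 g, origin at cap_foot. Its sprung shell sinks on the inner cap (2 to 7 N) until its teeth meet those inside: unseen, 1 to 14.5 mm down, different each time; there the force climbs steeply. They may first stand tooth on tooth and drop 2 mm in when turned; up to 0.5 rad of lost motion. Turns the inner cap only while held at 10 to 20 N; else it slips round.
- board: The board; origin at the centre of its underside, 16 mm below board_top.
- tape_measure: Bystander: yellow tape measure, 36 x 75 x 60 mm, stands loose on the table. Origin under its centre.
- feed_wheel: Bystander: black wheel lying flat, 45 mm across, 24 mm high, loose. Origin under its centre.
- wood_block: Bystander: small wooden block, 28 x 50 x 28 mm, loose. Origin under its centre.
Things that resemble listed ones, but are neither listed nor needed, are in the scene too. Leave any blue look-alike of the bottle alone.

How it is judged:
By the outcome, as a careful person would: the job done as asked, in the order asked, and still so for the second after the job is handed in, with the robot touching nothing.
It also fails if it takes over 72 s, if anything falls off the work surface, if the arm or the gripper's body presses on something with over 40 N, if the wrist force passes 120 N, or if a joint passes its speed limit or range.

## Working session

There is one attempt and no reset: what is moved stays moved. The work goes in short steps, each a Python script; the robot and the scene stay as the last script left them, time stands still between calls to the robot, and variables do not carry over. Pictures are saved under pics/ and viewed, and the job is handed in when it is done.

```bash
mkdir -p pics; cat > h.py <<'E'
import numpy as np, cv2
from rig import robot, planner, readout, optics
def snap(n,f):
    c=optics.read_camera(n); cv2.imwrite('pics/'+f,cv2.cvtColor(c['pixels'],cv2.COLOR_RGB2BGR)); return c
E
python3 - <<'E'
from h import *
import pickle
s=readout.sense(); print({k:np.round(v,3) for k,v in s.items()}, robot.tip_reach)
for n in ['scene','side','wrist']:
    c=snap(n,n+'0.png'); pickle.dump(c,open(n+'0.pkl','wb')); print(n,[k for k in c],c['fx'],c['fy'],c['cx'],c['cy'],np.round(c['cam_to_world'],3).tolist())
E
```

```text
{'t': np.float64(0.0), 'joint_positions': array([-0.153,  0.259,  0.021,  1.334, -0.   ,  1.418]), 'qvel': array([0.001, 0.001, 0.   , 0.   , 0.001, 0.001]), 'effort': array([-0.0000e+00, -5.5564e+01,  3.4454e+01,  1.3000e-02, -0.0000e+00,
        0.0000e+00]), 'ee_pos': array([0.55 , 0.   , 0.245]), 'tool_rot': array([-0.001,  0.707,  0.707, -0.   ]), 'contact_force': array([ 0.422, -0.548,  0.199]), 'torque': array([-0.029, -0.043, -0.021]), 'grip_width': np.float64(0.085)} 0.014
scene ['pixels', 'fx', 'fy', 'cx', 'cy', 'cam_to_world'] 473.3262562218929 473.3262562218929 317.44991109048027 243.22045555440607 [[0.734, 0.37, -0.569, -0.109], [-0.679, 0.389, -0.623, -0.878], [-0.01, 0.844, 0.537, 0.752], [0.0, 0.0, 0.0, 1.0]]
side ['pixels', 'fx', 'fy', 'cx', 'cy', 'cam_to_world'] 594.8379285795671 594.8379285795671 316.0540714763951 239.29473571446277 [[-0.962, 0.184, -0.201, 0.265], [-0.272, -0.642, 0.716, 0.863], [0.002, 0.744, 0.668, 1.083], [0.0, 0.0, 0.0, 1.0]]
wrist ['pixels', 'fx', 'fy', 'cx', 'cy', 'cam_to_world'] 365.77199804694317 365.77199804694317 323.07903175882655 240.47628910818418 [[1.0, -0.001, 0.001, 0.55], [0.0, 0.956, 0.295, 0.075], [-0.001, -0.295, 0.956, 0.374], [0.0, 0.0, 0.0, 1.0]]
```

View pics/scene0.png

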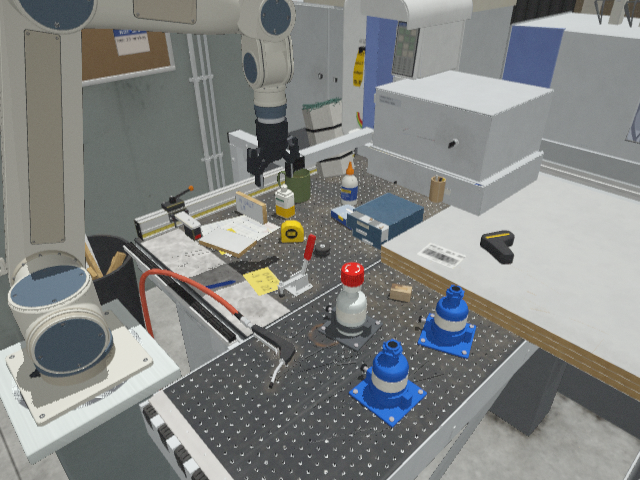

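View pics/side0.png

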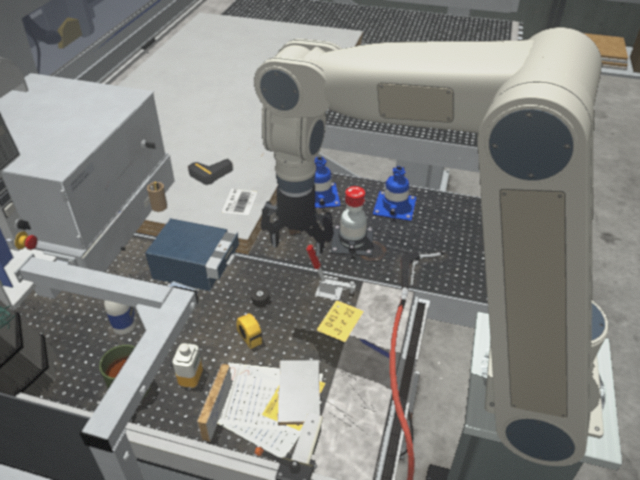

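View pics/wrist0.png

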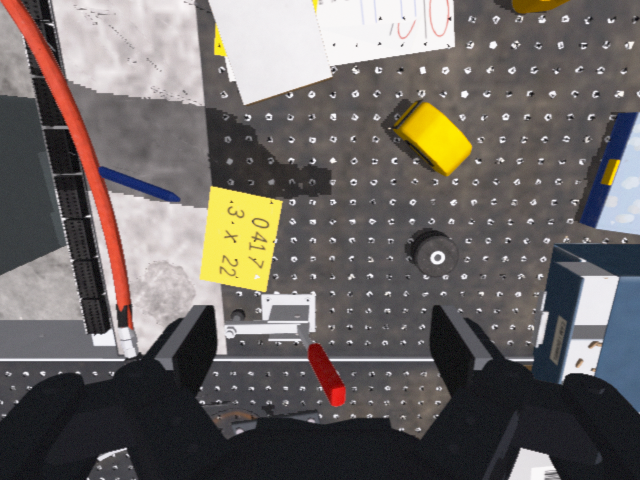

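Scene: the red cap is at (352,272), the clamp's red handle at (308,248) and the tape at (291,232). The whitish board is probably near (228,237). Side: the cap is at (355,197) and a white slab at (298,390). Next I'll zoom in on the board area and triangulate.

```bash
cat >> h.py <<'E'
def ray(c,u,v):
    M=c['cam_to_world']; d=np.array([(u-c['cx'])/c['fx'],-(v-c['cy'])/c['fy'],-1.]); d=M[:3,:3]@d
    return M[:3,3],d/np.linalg.norm(d)
def plane(c,u,v,z):
    o,d=ray(c,u,v); return o+d*(z-o[2])/d[2]
def tri(L):
    A=np.zeros((3,3));b=np.zeros(3)
    for c,u,v in L:
        o,d=ray(c,u,v);P=np.eye(3)-np.outer(d,d);A+=P;b+=P@o
    x=np.linalg.solve(A,b)
    return x,[float(np.linalg.norm((np.eye(3)-np.outer(d,d))@(x-o))) for o,d in [ray(*l) for l in L]]
def red(c):
    h=cv2.cvtColor(c['pixels'],cv2.COLOR_RGB2HSV)
    return (((h[...,0]<8)|(h[...,0]>172))&(h[...,1]>150)&(h[...,2]>90)).astype(np.uint8)
def proj(c,p):
    M=c['cam_to_world'];q=M[:3,:3].T@(np.asarray(p)-M[:3,3]);return np.array([c['cx']+c['fx']*q[0]/-q[2],c['cy']-c['fy']*q[1]/-q[2]])
E
python3 - <<'E'
from h import *
import pickle
C={n:pickle.load(open(n+'0.pkl','rb')) for n in ['scene','side','wrist']}
for n in C:
    k,l,st,ce=cv2.connectedComponentsWithStats(red(C[n]))
    print(n,[(st[i].tolist(),ce[i].round(1).tolist()) for i in range(1,k) if st[i][4]>60])
def crop(n,x,y,w,h,s):
    im=C[n]['pixels'][y:y+h,x:x+w]; return cv2.cvtColor(cv2.resize(im,None,fx=s,fy=s,interpolation=cv2.INTER_CUBIC),cv2.COLOR_RGB2BGR)
cv2.imwrite('pics/c1.png',crop('scene',170,180,160,120,5))
cv2.imwrite('pics/c2.png',crop('side',190,330,160,120,5))
cv2.imwrite('pics/c3.png',crop('scene',290,240,160,120,5))
cv2.imwrite('pics/c4.png',crop('side',290,170,120,90,6))
E
```

```text
scene [([304, 235, 12, 25, 180], [309.4, 246.6]), ([341, 262, 23, 25, 437], [352.1, 274.7]), ([140, 270, 98, 67, 660], [175.3, 293.4])]
side [([346, 188, 19, 18, 226], [354.7, 197.0]), ([25, 236, 10, 12, 77], [29.1, 241.3]), ([307, 245, 12, 23, 105], [312.7, 256.0]), ([392, 316, 7, 44, 85], [394.0, 337.3])]
wrist [([1, 0, 132, 329, 5071], [76.4, 143.8]), ([308, 344, 38, 63, 1156], [326.7, 375.1])]
```

```bash
cd pics; python3 -c "
import cv2,numpy as np
a=[cv2.resize(cv2.imread(f'c{i}.png'),(400,300),interpolation=cv2.INTER_AREA) for i in (1,2,3,4)]
cv2.imwrite('c.png',np.vstack([np.hstack(a[:2]),np.hstack(a[2:])]))"
```

```text
(no output)
```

View pics/c.png

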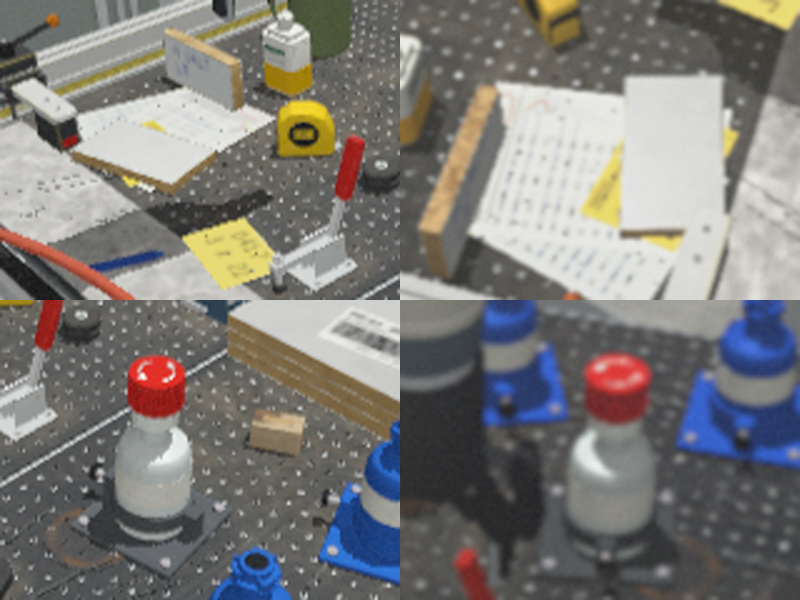

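```bash
python3 - <<'E'
from h import *
import pickle
C={n:pickle.load(open(n+'0.pkl','rb')) for n in ['scene','side','wrist']}
s,d=C['scene'],C['side']
print(tri([(s,352.8,268.8),(d,355.1,190.4)]), plane(s,352.8,268.8,.168),plane(d,355.1,190.4,.168))
# silhouette centre of the shell ~ projects at shell mid z
for c,u,v in ((s,352.1,274.2),(d,355,196.6)): print('mid',plane(c,u,v,.152))
print(tri([(s,352.1,274.2),(d,355,196.6)]))
B1=[(75,155),(115,118),(215,152),(178,188)]
B2=[(223,76),(322,76),(327,215),(220,232)]
for a,b in B1: print('sc',plane(s,170+a/2.5,180+b/2.5,.016).round(3))
for a,b in B2: print('sd',plane(d,190+a/2.5,330+b/2.5,.016).round(3))
# handle top
print('handle', tri([(s,312,236),(d,311,247)]), plane(C['wrist'],338,402,.15))
print('tape',plane(s,291,240,.0),'wheel',plane(s,322,256,0),'block',plane(s,400,300,0))
E
```

```text
(array([ 0.49662961, -0.32540003,  0.16732024]), [0.00016194794472005158, 0.0001619479447198889]) [ 0.49614585 -0.32600215  0.168     ] [ 0.49630815 -0.32435727  0.168     ]
mid [ 0.4972598  -0.32354787  0.152     ]
mid [ 0.49472601 -0.31965328  0.152     ]
(array([ 0.49646141, -0.32273841,  0.15074401]), [0.0015397876141336406, 0.0015397876141336616])
sc [0.428 0.218 0.016]
sc [0.508 0.258 0.016]
sc [0.55  0.11  0.016]
sc [0.475 0.077 0.016]
sd [0.556 0.122 0.016]
sd [0.473 0.099 0.016]
sd [0.432 0.229 0.016]
sd [0.51  0.267 0.016]
handle (array([ 0.55708292, -0.12736475,  0.1338274 ]), [0.0018531811945530718, 0.0018531811945531882]) [ 0.56110464 -0.11936985  0.15      ]
tape [0.64342528 0.06247696 0.        ] wheel [ 0.65202735 -0.06392726  0.        ] block [ 0.65860128 -0.33980141  0.        ]
```

```bash
cat >> h.py <<'E'
def Q(psi): return [0.,float(np.cos(psi/2)),float(np.sin(psi/2)),0.]
def st(m=''):
    s=readout.sense(); print(m,'t%.2f'%s['t'],'p',s['ee_pos'].round(4),'F',s['contact_force'].round(1),'M',s['torque'].round(2),'w%.4f'%s['grip_width'],'q6 %.2f'%s['joint_positions'][5]); return s
E
python3 - <<'E'
from h import *
import pickle
for psi in (1.0,1.0-2.5,1.0+1): 
    for z in (.26,.135): print(psi,z,planner.inverse_kinematics([.4965,-.3235,z],Q(psi)))
robot.move_to([.4965,-.3235,.26],Q(1.0))
st()
c=snap('wrist','w1.png'); pickle.dump(c,open('w1.pkl','wb'))
k,l,s,ce=cv2.connectedComponentsWithStats(red(c))
print([(s[i].tolist(),ce[i].round(1).tolist()) for i in range(1,k) if s[i][4]>60])
print(proj(c,[.4965,-.3235,.168]))
E
```

```text
1.0 0.26 [-0.71901924  0.32936714  0.15970895  1.40113813  0.          1.42257341]
1.0 0.135 [-0.71901924  0.38128    -0.08472123  1.10479509  0.          1.42257341]
-1.5 0.26 [-0.71901924  0.32936714  0.15970895  1.40113813  0.         -2.36061189]
-1.5 0.135 [-0.71901924  0.38128    -0.08472123  1.10479509  0.         -2.36061189]
2.0 0.26 [-0.71901924  0.32936714  0.15970895  1.40113813  0.          0.42257341]
2.0 0.135 [-0.71901924  0.38128    -0.08472123  1.10479509  0.          0.42257341]
 t1.39 p [ 0.4969 -0.3226  0.26  ] F [0.1 0.4 0. ] M [ 0.06 -0.01 -0.05] w0.0857 q6 1.42
[([0, 25, 88, 113, 1495], [35.2, 77.0]), ([287, 205, 75, 81, 4181], [323.9, 245.3])]
[323.21444481 252.68494997]
```

View pics/w1.png

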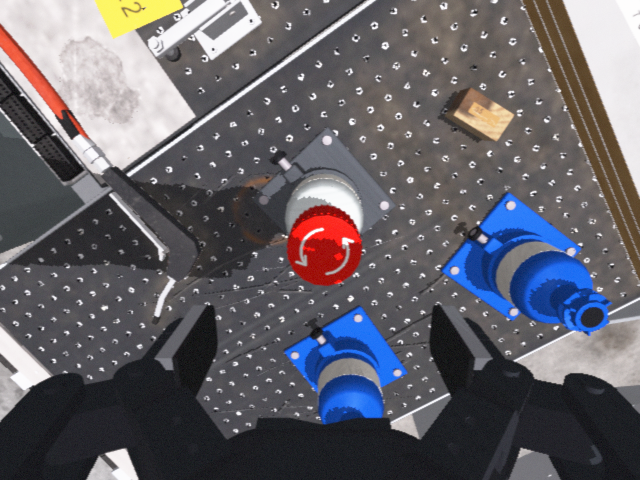

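The cap's top disc is centred at about (324.5,249), as seen from the wrist; the blue look-alike (350,400) stays clear. I'll refine the position, then check that the blue bottle keeps out of the jaws' sweep.

```bash
python3 - <<'E'
from h import *
import pickle
c=pickle.load(open('w1.pkl','rb'))
print('cap',plane(c,324.5,249,.168)); 
for z in (.0,.08,.13): print('blue',z,plane(c,350,410,z),plane(c,590,315,z))
# top disc edges: fit circle to lower contour of red mask projected on the z=.168 plane
m=red(c); m[:, :200]=0
cn=max(cv2.findContours(m,cv2.RETR_EXTERNAL,cv2.CHAIN_APPROX_NONE)[0],key=cv2.contourArea)[:,0]
p=np.array([plane(c,u,v,.168)[:2] for u,v in cn if v>250])
A=np.c_[2*p,np.ones(len(p))];x=np.linalg.lstsq(A,(p**2).sum(1),rcond=None)[0]
print('circle',x[:2],np.sqrt(x[2]+x[:2]@x[:2]))
E
```

```text
cap [ 0.49853307 -0.32184518  0.168     ]
blue 0.0 [ 0.3781642  -0.57346402  0.        ] [ 0.69056814 -0.60952836  0.        ]
blue 0.08 [ 0.41088963 -0.50890863  0.08      ] [ 0.65917109 -0.53757059  0.08      ]
blue 0.13 [ 0.43134302 -0.46856152  0.13      ] [ 0.63954794 -0.49259698  0.13      ]
circle [ 0.49759952 -0.32276013] 0.02351066989780738
```

```bash
python3 - <<'E'
from h import *
P=[.4974,-.3227]
robot.servo_line(P+[.19],Q(1.0)); st()
robot.servo_line(P+[.148],max_speed=.1); robot.wait(.2); st('down')
a=readout.sense()
robot.set_gripper(.05);st('.05')
robot.set_gripper(.042);st('.042');robot.wait(.2);st()
snap('wrist','w2.png');snap('scene','s2.png')
E
```

```text
t2.06 p [ 0.4979 -0.3224  0.1907] F [0.6 0.2 1. ] M [ 0.03 -0.02 -0.06] w0.0855 q6 1.42
down t2.83 p [ 0.4977 -0.323   0.1489] F [ 0.2 -0.1 -0.1] M [0.02 0.01 0.01] w0.0856 q6 1.42
.05 t3.27 p [ 0.4974 -0.3227  0.148 ] F [0.  1.1 0.2] M [ 0.   -0.02  0.  ] w0.0501 q6 1.42
.042 t3.48 p [ 0.4974 -0.3227  0.1481] F [-0.7 -0.3  1.8] M [ 0.06  0.1  -0.02] w0.0468 q6 1.42
 t3.68 p [ 0.4974 -0.3227  0.1481] F [-0.3  0.3  0.9] M [ 0.08  0.18 -0.04] w0.0464 q6 1.42
```

View pics/w2.png

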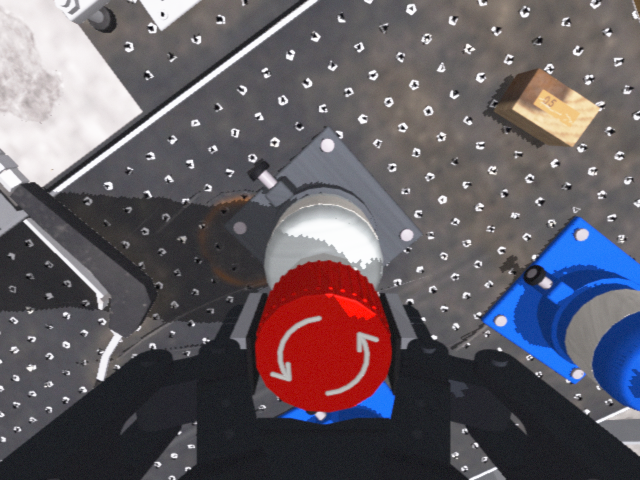

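View pics/s2.png

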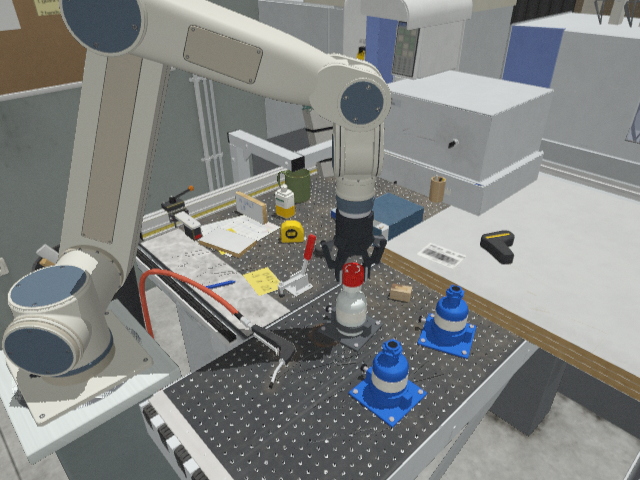

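The cap is held centred (scene ~(352,272)) with next to no side force. Now I'll press it gently.

```bash
python3 - <<'E'
from h import *
z=.148; F=[]
for i in range(40):
    z-=.0005 if i>1 else .0002
    robot.servo_line([.4974,-.3227,z],max_speed=.02)
    s=readout.sense(); f=s['contact_force'][2]; F.append((round(z,4),round(s['ee_pos'][2],4),round(f,1)))
    if f>9: break
print(F); robot.wait(.1); st()
E
```

```text
[(0.1478, np.float64(0.1478), np.float64(1.5)), (0.1476, np.float64(0.1476), np.float64(1.6)), (0.1471, np.float64(0.1471), np.float64(1.7)), (0.1466, np.float64(0.1466), np.float64(2.1)), (0.1461, np.float64(0.1462), np.float64(2.8)), (0.1456, np.float64(0.1458), np.float64(5.3)), (0.1451, np.float64(0.1451), np.float64(2.9)), (0.1446, np.float64(0.1446), np.float64(3.3)), (0.1441, np.float64(0.1441), np.float64(3.1)), (0.1436, np.float64(0.144), np.float64(6.1)), (0.1431, np.float64(0.1439), np.float64(9.0))]
 t6.63 p [ 0.4976 -0.3228  0.1439] F [-0.9  1.6  9.6] M [0.21 0.09 0.05] w0.0467 q6 1.42
```

```bash
cat > turn.py <<'E'
from h import *
import sys,json
def turn(z,psi,psi_end,dp=.04,ft=15,xy=(.4974,-.3227),mzmax=2.0):
    n=0
    while psi<psi_end-1e-6:
        s=readout.sense(); f=s['contact_force'][2]
        if f>26: print('HIGH',f); z+=.001
        z-=np.clip((ft-f)/11000*.7,-.0008,.0006)
        if abs(ft-f)<4 : psi+=dp
        robot.servo_line([xy[0],xy[1],z],Q(psi),max_speed=.05)
        s=readout.sense(); n+=1
        print('%.2f psi%.2f zt%.4f z%.4f'%(s['t'],psi,z,s['ee_pos'][2]),'F',s['contact_force'].round(1),'M',s['torque'].round(2))
        if abs(s['torque'][2])>mzmax or n>80: print('STOP'); break
    return z,psi
E
python3 - <<'E'
from turn import *
print(turn(.1431,1.0,1.6))
E
```

```text
6.88 psi1.00 zt0.1428 z0.1438 F [-0.5  1.7 11.5] M [0.29 0.25 0.01]
7.13 psi1.04 zt0.1425 z0.1437 F [-1.4  1.9 12.5] M [0.32 0.28 0.02]
7.38 psi1.08 zt0.1424 z0.1437 F [-1.1  2.3 14. ] M [ 0.42  0.39 -0.02]
7.63 psi1.12 zt0.1423 z0.1437 F [-1.9  1.9 15.4] M [ 0.4   0.34 -0.1 ]
7.88 psi1.16 zt0.1423 z0.1437 F [-0.8  2.1 13.9] M [ 0.45  0.36 -0.08]
8.13 psi1.20 zt0.1423 z0.1438 F [-1.   1.9 14.7] M [ 0.4   0.39 -0.11]
8.38 psi1.24 zt0.1422 z0.1439 F [-1.1  1.7 15.4] M [ 0.45  0.31 -0.08]
8.63 psi1.28 zt0.1423 z0.1440 F [-1.5  1.8 15.3] M [ 0.48  0.38 -0.07]
8.88 psi1.32 zt0.1423 z0.1441 F [-1.8  2.6 16. ] M [ 0.51  0.32 -0.12]
9.13 psi1.36 zt0.1424 z0.1442 F [-1.7  2.7 16.2] M [ 0.52  0.37 -0.06]
9.38 psi1.40 zt0.1424 z0.1444 F [-2.1  2.9 18.2] M [ 0.57  0.44 -0.09]
9.63 psi1.44 zt0.1426 z0.1445 F [-1.9  1.8 17.1] M [ 0.54  0.35 -0.08]
9.88 psi1.48 zt0.1428 z0.1447 F [-1.7  2.9 18.2] M [ 0.55  0.41 -0.1 ]
10.13 psi1.52 zt0.1430 z0.1449 F [-1.4  2.2 18. ] M [ 0.52  0.47 -0.04]
10.38 psi1.56 zt0.1432 z0.1450 F [-0.8  1.2 16.3] M [0.48 0.31 0.03]
10.63 psi1.60 zt0.1432 z0.1451 F [-1.4  1.8 18. ] M [ 0.51  0.37 -0.07]
(np.float64(0.14324246888549585), 1.6000000000000005)
```

It bit with no drop, at about psi 1.15, and is rising on the thread. I'll carry on with rise feed-forward and a lower force target.

```bash
sed -i 's/: psi+=dp/: psi+=dp; z+=.00016/' turn.py; python3 - <<'E'
from turn import *
print(turn(.14324,1.60,2.4,mzmax=.5))
robot.wait(.1);st()
E
```

```text
10.88 psi1.64 zt0.1436 z0.1453 F [-2.  2. 17.] M [ 0.44  0.37 -0.05]
11.13 psi1.68 zt0.1439 z0.1455 F [-1.5  1.7 15.8] M [ 0.44  0.39 -0.03]
11.38 psi1.72 zt0.1441 z0.1457 F [-0.9  1.7 15. ] M [ 0.43  0.33 -0.07]
11.63 psi1.76 zt0.1443 z0.1459 F [-1.7  1.4 15.8] M [ 0.42  0.39 -0.02]
11.88 psi1.80 zt0.1445 z0.1460 F [-1.3  1.4 15.4] M [ 0.44  0.35 -0.06]
12.13 psi1.84 zt0.1447 z0.1462 F [-0.8  2.7 14.6] M [ 0.37  0.27 -0.08]
12.38 psi1.88 zt0.1448 z0.1463 F [-1.4  1.9 15.5] M [ 0.36  0.38 -0.08]
12.63 psi1.92 zt0.1450 z0.1465 F [-1.7  1.3 15.4] M [ 0.45  0.25 -0.08]
12.88 psi1.96 zt0.1452 z0.1467 F [-1.6  2.3 14.2] M [ 0.36  0.33 -0.05]
13.13 psi2.00 zt0.1453 z0.1468 F [-1.1  1.3 14.4] M [ 0.39  0.25 -0.04]
13.38 psi2.04 zt0.1454 z0.1469 F [-1.1  1.9 15.4] M [ 0.41  0.36 -0.12]
13.63 psi2.08 zt0.1456 z0.1471 F [-0.7  0.9 15.3] M [ 0.36  0.25 -0.  ]
13.88 psi2.12 zt0.1458 z0.1472 F [-0.3  1.1 14.6] M [ 0.3   0.21 -0.05]
14.13 psi2.16 zt0.1459 z0.1473 F [-0.7  1.9 14.2] M [ 0.26  0.2  -0.05]
14.38 psi2.20 zt0.1460 z0.1475 F [-0.7  2.4 14.2] M [0.29 0.21 0.07]
14.63 psi2.24 zt0.1461 z0.1475 F [-1.   0.9 13.7] M [ 0.29  0.19 -0.05]
14.88 psi2.28 zt0.1462 z0.1476 F [-0.8  0.8 13.9] M [0.26 0.14 0.07]
15.13 psi2.32 zt0.1463 z0.1476 F [ 0.1  0.7 13. ] M [ 0.2   0.16 -0.01]
15.38 psi2.36 zt0.1463 z0.1476 F [ 0.6  1.  13.1] M [0.2  0.07 0.01]
15.63 psi2.40 zt0.1463 z0.1476 F [ 0.1  0.6 12.9] M [ 0.23 -0.    0.04]
(np.float64(0.1463492671864234), 2.400000000000001)
 t15.73 p [ 0.4978 -0.323   0.1476] F [ 0.8  0.7 12.4] M [ 0.24  0.08 -0.04] w0.0465 q6 0.02
```

The rise levelled off at about psi 2.25, a total of ~4 mm over ~1.08 rad, so the thread should be free. I'll lift gently and watch for any pull.

```bash
python3 - <<'E'
from h import *
z=.1463
for i in range(14):
    z+=.001
    robot.servo_line([.4974,-.3227,z],max_speed=.03); s=st('%.4f'%z)
    if s['contact_force'][2]<-7: print('PULL');break
E
```

```text
0.1473 t15.98 p [ 0.4976 -0.3229  0.1478] F [0.6 0.3 6.6] M [ 0.06 -0.11 -0.06] w0.0470 q6 0.02
0.1483 t16.23 p [ 0.4975 -0.3228  0.1482] F [ 1.9 -0.6  2.9] M [-0.12 -0.26 -0.05] w0.0469 q6 0.02
0.1493 t16.48 p [ 0.4974 -0.3227  0.1492] F [ 2.  -0.5  2. ] M [-0.12 -0.32  0.07] w0.0465 q6 0.02
0.1503 t16.73 p [ 0.4973 -0.3227  0.1503] F [ 0.2 -0.4  2.5] M [-0.12 -0.17  0.02] w0.0470 q6 0.02
0.1513 t16.98 p [ 0.4973 -0.3227  0.1513] F [ 0.6 -0.9  1.1] M [-0.1  -0.15  0.01] w0.0469 q6 0.02
0.1523 t17.23 p [ 0.4972 -0.3226  0.1521] F [0.4 0.  0.3] M [-0.04 -0.03 -0.02] w0.0468 q6 0.02
0.1533 t17.48 p [ 0.4973 -0.3226  0.1531] F [-0.7  0.2 -1.3] M [ 0.02  0.   -0.04] w0.0468 q6 0.02
0.1543 t17.73 p [ 0.4974 -0.3227  0.1543] F [ 1.   0.5 -0.4] M [ 0.03 -0.01  0.02] w0.0470 q6 0.02
0.1553 t17.98 p [ 0.4974 -0.3227  0.1554] F [ 0.9  0.8 -0.7] M [-0.04 -0.04  0.01] w0.0466 q6 0.02
0.1563 t18.23 p [ 0.4975 -0.3227  0.1564] F [ 0.8 -0.2 -1. ] M [ 0.03  0.02 -0.01] w0.0466 q6 0.02
0.1573 t18.48 p [ 0.4974 -0.3227  0.1574] F [-0.4 -0.5 -1.6] M [ 0.02 -0.02  0.03] w0.0465 q6 0.02
0.1583 t18.73 p [ 0.4974 -0.3227  0.1584] F [-0.2  0.3 -0.6] M [0.04 0.01 0.02] w0.0466 q6 0.02
0.1593 t18.98 p [ 0.4974 -0.3227  0.1593] F [-0.2  0.5 -0.8] M [ 0.01 -0.01  0.04] w0.0464 q6 0.02
0.1603 t19.23 p [ 0.4974 -0.3227  0.1604] F [ 0.4  0.1 -1.3] M [-0.02 -0.02 -0.04] w0.0470 q6 0.02
```

It's free; the load is the cap's weight, ~0.8 N. Now I'll lift it, carry it over high and look at the board.

```bash
python3 - <<'E'
from h import *
import pickle
robot.servo_line([.4974,-.3227,.29],max_speed=.15); st()
robot.move_to([.52,-.06,.29],Q(2.6))
robot.move_to([.491,.172,.26],Q(2.6)); robot.wait(.3); st()
for n in ('wrist','scene','side'):
    c=snap(n,n+'3.png'); pickle.dump(c,open(n+'3.pkl','wb'))
E
```

```text
t20.25 p [ 0.4972 -0.3226  0.2891] F [-1.  -0.1 -1.2] M [-0.02 -0.01  0.  ] w0.0465 q6 0.02
 t22.51 p [0.4914 0.1711 0.2601] F [ 0.1  0.4 -0.5] M [ 0.03  0.02 -0.01] w0.0468 q6 0.72
```

View pics/wrist3.png

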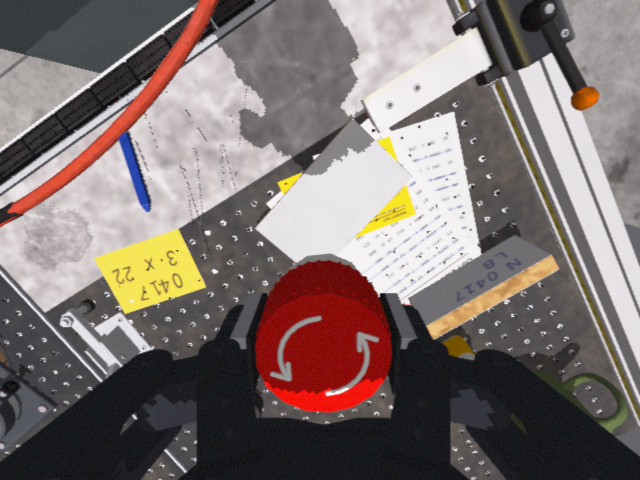

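View pics/scene3.png

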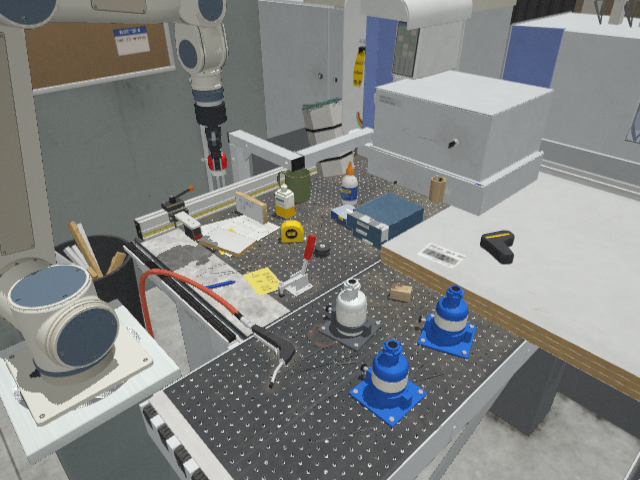

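View pics/side3.png

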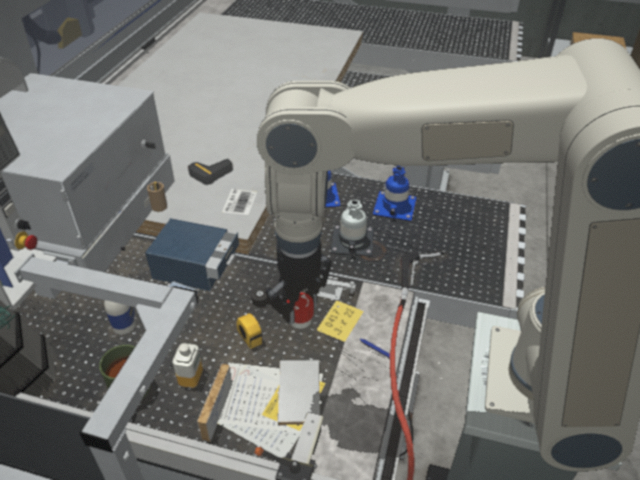

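The bottle is open (scene: bare mouth at (350,287)). The wrist view shows the board's corners at (353,122), (412,178) and (256,229); the fourth is hidden behind the cap.

```bash
python3 - <<'E'
from h import *
import pickle
w,s,d=[pickle.load(open(n+'3.pkl','rb')) for n in ('wrist','scene','side')]
a,b,c=[plane(w,*p,.016) for p in ((353,122),(412,178),(256,229))]
print(a.round(4),b.round(4),c.round(4),np.linalg.norm(a-b),np.linalg.norm(a-c),'centre',(b+c)/2)
x=(b-a);x[2]=0;print(np.degrees(np.arctan2(x[1],x[0])))
E
```

```text
[0.4378 0.2377 0.016 ] [0.5157 0.2622 0.016 ] [0.4784 0.0963 0.016 ] 0.0817063058051814 0.14714803244465605 centre [0.49706274 0.17922187 0.016     ]
17.422444090578026
```

```bash
python3 - <<'E'
from h import *
import pickle
P=[.494,.175]
robot.servo_line(P+[.10],max_speed=.12); robot.servo_line(P+[.051],max_speed=.08); robot.wait(.2); st()
f0=np.mean([readout.sense()['contact_force'][2]]+[ (robot.wait(.02),readout.sense()['contact_force'][2])[1] for _ in range(8)])
print(f0); z=.051
for i in range(24):
    z-=.0005
    robot.servo_line(P+[z],max_speed=.01)
    f=np.mean([(robot.wait(.02),readout.sense()['contact_force'][2])[1] for _ in range(4)])
    print(round(z,4),round(f-f0,1),end='; ')
    if f-f0>2: break
st()
pickle.dump(z,open('z','wb'))
snap('scene','s4.png'); c=snap('side','d4.png')
E
python3 -c "
import cv2,numpy as np
a=cv2.imread('pics/s4.png')[160:280,150:310];b=cv2.imread('pics/d4.png')[320:440,210:370]
cv2.imwrite('pics/m4.png',np.hstack([cv2.resize(i,(400,300),interpolation=2) for i in (a,b)]))"
```

```text
t25.10 p [0.4943 0.1751 0.0515] F [ 0.2 -0.1 -1.4] M [-0.01  0.02 -0.  ] w0.0467 q6 0.72
-1.0462463266653914
0.0505 0.4; 0.05 0.1; 0.0495 0.4; 0.049 0.0; 0.0485 0.3; 0.048 0.3; 0.0475 0.1; 0.047 0.3; 0.0465 0.7; 0.046 0.5; 0.0455 0.1; 0.045 0.2; 0.0445 0.5; 0.044 -0.1; 0.0435 2.4;  t29.98 p [0.4941 0.175  0.0436] F [-0.8 -0.6  1.7] M [-0.02  0.12  0.05] w0.0468 q6 0.72
```

View pics/m4.png

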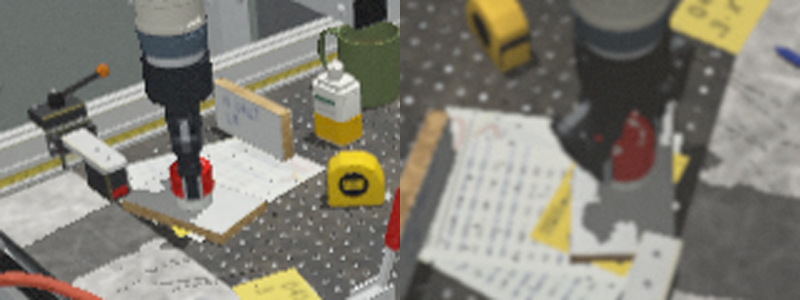

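Both views show the cap standing on the board, with a touch felt at 2.4 N. Releasing and backing off.

```bash
python3 - <<'E'
from h import *
robot.set_gripper(.052); robot.set_gripper(.07); st()
robot.servo_line([.494,.175,.12],max_speed=.1); st()
robot.servo_line([.494,.175,.28],max_speed=.2)
robot.move_to([.55,-.02,.3],Q(1.57)); st()
for n in ('scene','side','wrist'): snap(n,n+'5.png')
E
```

```text
t30.63 p [0.494  0.175  0.0435] F [ 0.4  0.7 -1.3] M [-0.02  0.01  0.04] w0.0699 q6 0.72
 t31.55 p [0.4936 0.1749 0.1194] F [-0.5 -0.3  0.1] M [ 0.05 -0.01  0.01] w0.0699 q6 0.72
 t33.33 p [ 0.5497 -0.0195  0.2992] F [ 0.   0.2 -0.5] M [ 0.03 -0.04 -0.  ] w0.0702 q6 1.38
```

View pics/scene5.png

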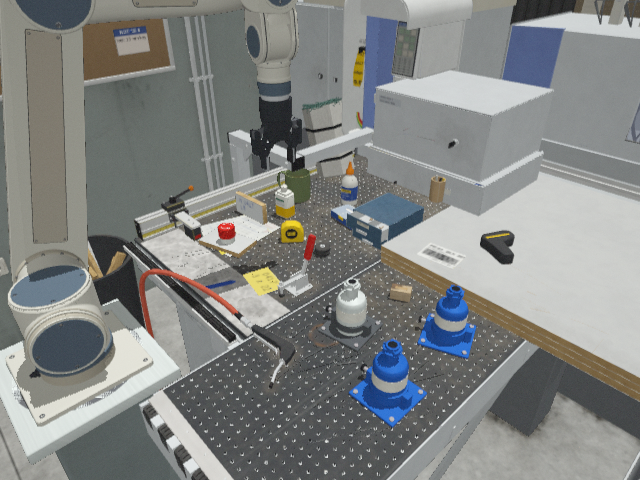

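View pics/side5.png

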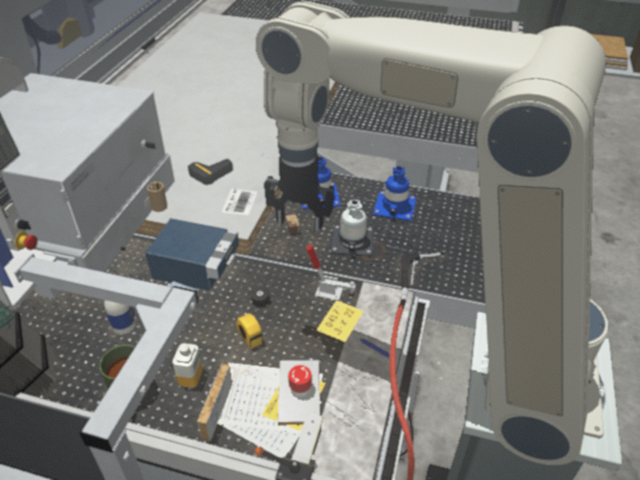

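View pics/wrist5.png

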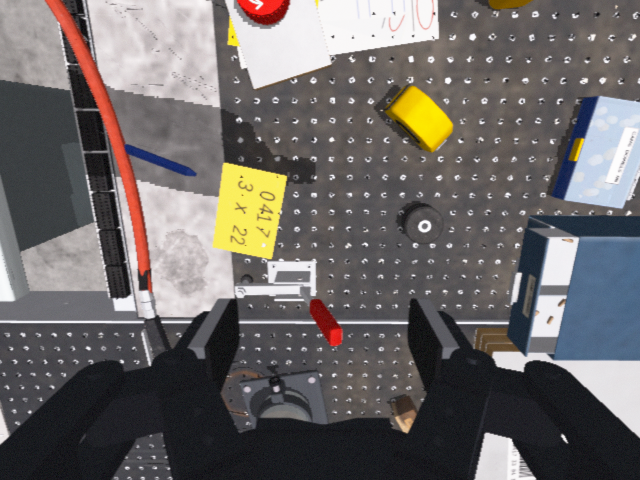

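The cap stands upright with its arrows up, wholly on the board: scene (227,231), side (300,377). The bottle is open, and the tape, wheel and block look where they were.

```bash
python3 -c "
from h import *
robot.close_job()"
```

```text
the job is handed in; nothing more can be done
```

The cap is off the bottle and standing upright on the white-faced board. I handed the job in at about 33 s, and no verdict is reported.

- **Opening:** I pressed the cap about 4 mm until the teeth bit. I then turned it 1.4 rad anticlockwise at mostly 13–16 N, reaching 18.2 N at most. It rose about 4 mm, then levelled off. On lifting, the force fell to roughly the cap's own weight, with no pull on the thread.
- **Setting down:** I carried the cap over the clamp and lowered it until I felt about 2.4 N of contact. Then I released it and backed the gripper well clear.
- **Last checks:** In the scene and side pictures, the cap stands wholly on the board and the bottle's mouth is bare. The tape measure, wheel, wooden block and blue look-alikes look unmoved; I compared these by eye and did not measure them.
- **Disagreements:** The board-centre estimates from the three cameras differed by up to about 13 mm along the board's length. I aimed between them, leaving about 18 mm of margin across its narrow side. The cap touched down about 1.5 mm lower than calculated.

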